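# Load a clean filter disc into its spring clip holder with the transfer paddle

## Task

Take the transfer paddle, slide its blade under the clean perforated disc on the rest and carry the disc level to the spring clip holder. There push the disc gently against the sprung nose until it clears the two lips, lower it so that it lies flat on the rails, caught between lips and nose, then draw the paddle out and stand it back on the counter. Do not touch the disc with the gripper, tip or drop it, or force the spring to its end stop, and leave the spray bottle, dish and jar alone.

Things in the scene. Friction and masses are not known exactly. Their poses are not given: they have to be found in the camera images.
- paddle: Transfer paddle standing on the counter, 220 g. Origin: on its underside below the middle of the handle; x along the tool to the blade tip, z up. Flat steel blade 40 wide, 4 thick, x 52 to 150, underside at z 0; a sloping neck joins it to the raised handle. Foot 40 wide under the rear end (x -55), so it stands level.
- paddle_grip (a point): Middle of the paddle's black handle, 40 above its underside; axes as the paddle. The handle is a bar 110 long (62 behind to 48 ahead of here), 20 wide, 24 tall; take it from above across its 20 mm.
- paddle_seat (a point): On the blade's top face, 120 ahead of the paddle's origin and 4 above the underside. Two upright polished pegs (6 diameter, tops 11 above the blade, 28 apart, 39.5 behind this point) stop the disc: pushed against both, its centre lies about 2 behind this point.
- disc: Perforated round steel disc, 76 diameter, 6 thick, 80 g. Origin: centre of its underside; z is its axis. It starts lying on the rest.
- rest: White plastic rest, fixed: two parallel rails along its x axis, tops 30 above the counter, each 17 wide, with a 50 wide gap between them for the blade (rails at y +-25 to +-42, x -42 to 50; floor of the gap 6 high). Origin: on the counter, midway between the rails; the blade enters from its -x end.
- holder: Aluminium spring clip holder, fixed: two rails along its x axis, tops 30 above the counter, gap of 50 between them for the blade (rails y +-25 to +-42, x -50 to 95; floor of the gap 6 high). Origin: on the counter, midway between the rails, below the seat's mean place; the disc comes from the -x end, moving to +x. A clip unit (two lips, sprung nose, 59 tall) is clamped on the rails.
- holder_seat (a point): Mean place of the seated disc's underside centre, at rail top height; axes as the holder. The clip unit is clamped up to 16 mm either way along x of this and its setting is not reported: feel for it. Its two lips, 3 high, stand on the rails behind the disc; seated, the disc lies on the rails against both lips and keeps the nose pressed back about 4 mm.
- holder_end (a point): Far end of the rails, beyond the nose. The polished nose yields along +x: 0.8 N per mm, no preload, end stop at 13 mm. Its face leans 20 degrees over the disc, pushing it down too. A disc carried in 6 mm above the rails, over the lips, clears them at a push of about 6 N (best 7 to 8); the end stop comes at 10 N.
- spray: White bottle, 60 diameter, 150 tall, loose bystander; origin under its centre.
- dish: Steel bowl, 100 diameter, 50 tall, loose bystander; origin under its centre.
- jar: Small jar with steel cap, 64 diameter, 70 tall, loose bystander; origin under its centre.

How it is judged:
On the way, in this order (a step that is already met when the one before it is completed fails the run):
1. the disc is lifted off the rest on the paddle's blade (contact force between disc and paddle above 0.2 N and contact force between disc and rest below 0.05 N and z of disc in the frame of rest above 0.036 m), for 0.2 s.
2. the disc, on the paddle, is pushed against the sprung nose (contact force between disc and paddle above 1.5 N and contact force between disc and holder above 3 N), for 0.1 s.
At the end, for the whole second after the job is handed in: The disc lies flat at rest on the holder's rails between lips and nose (underside within 1.2 mm of the rail tops, tilt under 0.03 rad, centre within 23 mm along and 6 mm across of the holder's origin); the paddle stands on the counter within 6 mm and 0.08 rad, clear of disc and holder (x of disc in the frame of holder between -0.023 and 0.023 m and y of disc in the frame of holder between -0.006 and 0.006 m and z of disc in the frame of holder between 0.028 and 0.0312 m and angle between disc's own z axis and vertical below 0.03 rad and linear speed of each of disc, paddle below 0.01 m/s and contact force between disc and paddle below 0.05 N and contact force between paddle and holder below 0.05 N and height (world z) of paddle below 0.006 m and angle between paddle's own z axis and vertical below 0.08 rad); the robot touches nothing.
It fails at once if the disc or the paddle presses on the holder with more than 16 N (spring forced to its end stop) (contact force between any of disc, paddle and holder above 16 N).
It fails at once if the gripper touches the disc (contact force between disc and the fingers above 0.3 N or contact force between disc and the arm above 0.3 N).
It fails at once if the disc is tipped by more than 0.25 rad (angle between disc's own z axis and vertical above 0.25 rad).
It fails at once if the disc is dropped below the rails (height (world z) of disc below 0.024 m).
It fails at once if a bystander is moved by more than 25 mm (distance of any of spray, dish, jar from where it was at the start of the episode above 0.025 m).
It also fails if it takes over 67 s, if anything falls off the work surface, if the arm or the gripper's body presses on something with over 40 N, if the wrist force passes 120 N, or if a joint passes its speed limit or range.

## Robot

A 6-joint arm with a two-finger parallel gripper is mounted at the origin on the work surface. World frame = base frame: x ahead of the robot, y to its left, z up, the work surface at z = 0. Lengths are in m, angles in rad, forces in N, time in s.
With the tool pointing down it reaches from about 0.375 to 0.9 m from the base axis. Payload 3.1 kg.
Tool frame: the origin (TCP) lies at the very end of the fingers, on their centre line; the grasp point (between the pads) lies 19 mm behind it; z points along the fingers, y is the line along which they close (so a half turn about z gives the same grasp; the last joint's range is limited). The gripper opens to 87 mm and grips with 3 to 60 N. Pads are 19 mm wide; open, the fingers measure 117 mm over their backs; the gripper's body (75 mm by 190 mm) begins 51 mm behind the grasp point.
Start: joints at [-1.47, 0.527, 1.433, -0, 1.181, -0.178], TCP at [0.173, -0.601, 0.223] pointing down, gripper open.
Joint ranges: [-3.08, 3.08], [-0.75, 2.2], [0.22, 2.44], [-1.43, 4.57], [0, 2.65], [-2.85, 2.85]. Speed limits (rad/s): [2.79, 2.79, 3.14, 3.14, 3.14, 3.14].

## Interface

Orientations are given as a unit quaternion [w, x, y, z].
In Python, from cell import robot, vision gives the robot as it stands.
- The arm moves only by the tool apply_moves, never from a script. Its argument "plan" is one flat list of numbers, 5 for each row, row after row: the shift along the tool's x, y, z as a fraction of full scale, then the turn about the tool's z as a fraction of full scale, then the gripper's target within -1 to 1 (fully open at 1, half-way at 0, shut at -1). A call has 1 to 10 rows; each row shifts and turns the commanded pose from where the row before left it, along the tool's axes as they then stand; what a row does not reach is not made up. Full scale, the value 1, is 0.02 m for a shift and 5 degrees for a turn. A row lasts 1/10 s, in which the tool goes at most 50 mm and 8.59 degrees, less where a joint would pass 70% of its speed; a pose out of reach is approached as far as the arm can. A call with a number of a shift or a turn outside -1 to 1 is refused whole. A call with a gripper value outside its range is refused whole. The fingers move at their own pace and stop on an object; "grip_force" is the grip in N (left out, the last holds). Time passes only in rows, so rows that do not move let the fingers close. It gives the time, the measured TCP pose, the force, the opening and the grip force at its end, in the units of the state.
- robot.state(): the state, without advancing time (a new reading comes with each control period).
- vision.read_camera(name): name is "scene" or "top"; returns (picture, depth): 400x640x3 uint8, blue, green, red; 400x640 float32, m along the optical axis (not along the pixel's ray), 0 where there is no reading.
- vision.camera_info(name): a dict with "K" (3x3 intrinsics, pixels), "R" (3x3) and "t" (3): a world point X has camera coordinates R X + t. Camera axes: x right, y down, z forward; pixel columns grow to the right and rows downward; lengths in m; the calibration is good to about 2 mm. A picture is of the moment at which its call begins. camera_info takes no time and is no camera call.
- robot.hand_in(): hands the job in; it is judged then, once.
The state is a dict: "time_s": time; "joint_positions": joint angles; "joint_vel": joint speeds; "joint_torque": joint torques, N m; "tool_pos": TCP position; "tcp_rot": TCP orientation; "wrist_force": force on the tool from outside, world axes, zero at the start; "torque": the same for the moment, N m; "finger_gap": finger opening in m; "grasp_force": force on a finger pad.
Only numpy, scipy, OpenCV 4.12 (cv2) and the standard library are available. Lean on these libraries where they do the work, as an engineer would, in place of code of your own. Each camera call takes 0.05 s, during which the arm holds its last target. There are 200 camera calls.

## Working session

There is one attempt and no reset: what is moved stays moved. The work goes in short steps, Python scripts to look and compute and a tool call to move; the robot and the scene stay as the last step left them, time stands still between calls to the robot, and variables do not carry over. Pictures are saved under pics/ and viewed, at most 10 in all, crops included, and the job is handed in when it is done.

Besides the shell and the picture viewer there is one more tool, called after "Emit:" by a JSON object that holds its "op" and its "data", one argument or row to a line. apply_moves: Moves the arm, as the interface text tells. Its arguments: {"type":"object","properties":{"plan":{"type":"array","items":{"type":"number"}},"grip_force":{"type":"number"}},"required":["plan"]}

```bash
mkdir -p pics; ls
python3 - <<'E'
from cell import robot, vision
import cv2, numpy as np
for n in("scene","top"):
    im,d=vision.read_camera(n); cv2.imwrite(f"pics/{n}0.png",im); np.save(f"pics/{n}0.npy",d)
    i=vision.camera_info(n); print(n,np.round(i["K"],1).tolist(),np.round(i["R"],3).tolist(),np.round(i["t"],3).tolist())
print(robot.state())
E
```

```text
pics
scene [[446.6, 0.0, 312.5], [0.0, 446.6, 206.6], [0.0, 0.0, 1.0]] [[0.504, 0.863, 0.017], [0.686, -0.389, -0.615], [-0.524, 0.321, -0.789]] [-0.319, -0.401, 1.575]
top [[507.3, 0.0, 318.6], [0.0, 507.3, 197.4], [0.0, 0.0, 1.0]] [[0.028, -1.0, 0.005], [-0.98, -0.029, -0.198], [0.198, 0.001, -0.98]] [0.002, 0.605, 1.415]
{'time_s': 0.1, 'joint_positions': array([-1.46950578e+00,  5.28408531e-01,  1.43375624e+00, -2.05699507e-05,
        1.18141556e+00, -1.78446653e-01]), 'joint_vel': array([-0.00159686, -0.00013923, -0.00426229, -0.00038156, -0.00078073,
        0.00112498]), 'joint_torque': array([-6.73106797e-05, -4.40984702e+01, -1.77150053e+01,  6.35697646e-02,
        5.33947977e-02, -3.91030892e-05]), 'tool_pos': array([ 0.17255159, -0.600025  ,  0.22165349]), 'tcp_rot': array([-9.93469252e-04,  9.90233289e-01,  1.39416804e-01,  2.88268519e-05]), 'wrist_force': array([-0.00336241,  0.42610902, -0.37579963]), 'torque': array([-0.02061576, -0.01790807, -0.03369549]), 'grasp_force': 0.0, 'finger_gap': 0.08690322636674672}
```

View pics/top0.png

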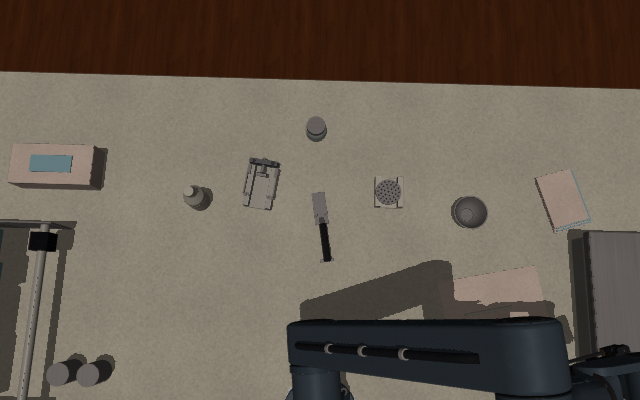

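View pics/scene0.png

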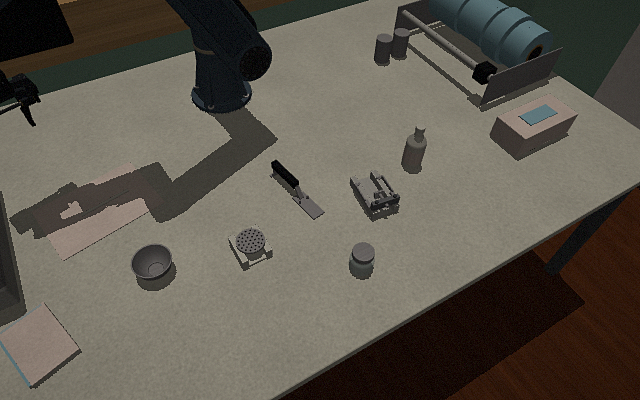

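The top view shows the paddle at about (322,225) with its blade up, the disc on the rest at (388,190), the holder at (262,185) with its clip at the far end, the spray at (197,197), the jar at (316,128) and the dish at (468,212). I'll enlarge this area.

Run:
```python
import cv2
im=cv2.imread("pics/top0.png")
c=cv2.resize(im[145:270,235:415],None,fx=4.4,fy=4.4,interpolation=cv2.INTER_CUBIC)
c=cv2.convertScaleAbs(c,alpha=1.5); cv2.imwrite("pics/c1.png",c)
im=cv2.imread("pics/scene0.png")
c=cv2.resize(im[150:275,225:410],None,fx=4.3,fy=4.3,interpolation=cv2.INTER_CUBIC)
c=cv2.convertScaleAbs(c,alpha=1.5); cv2.imwrite("pics/c2.png",c)
```

```text
(no output)
```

View pics/c1.png

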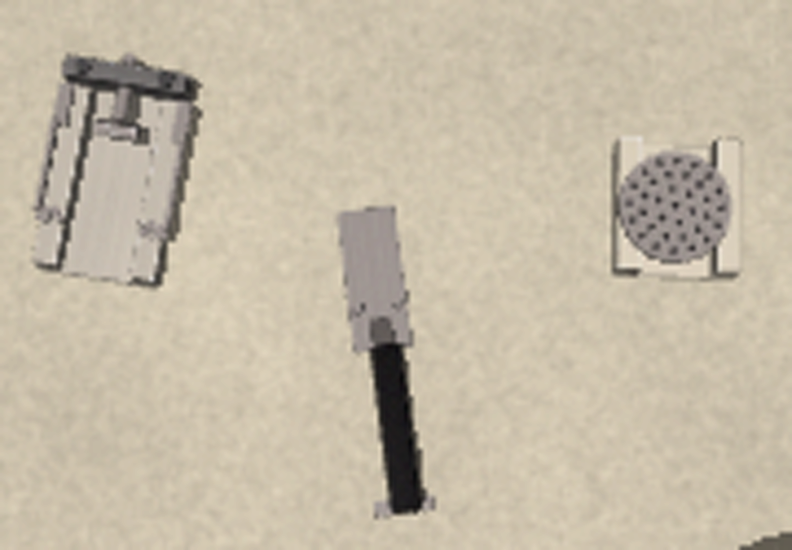

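View pics/c2.png

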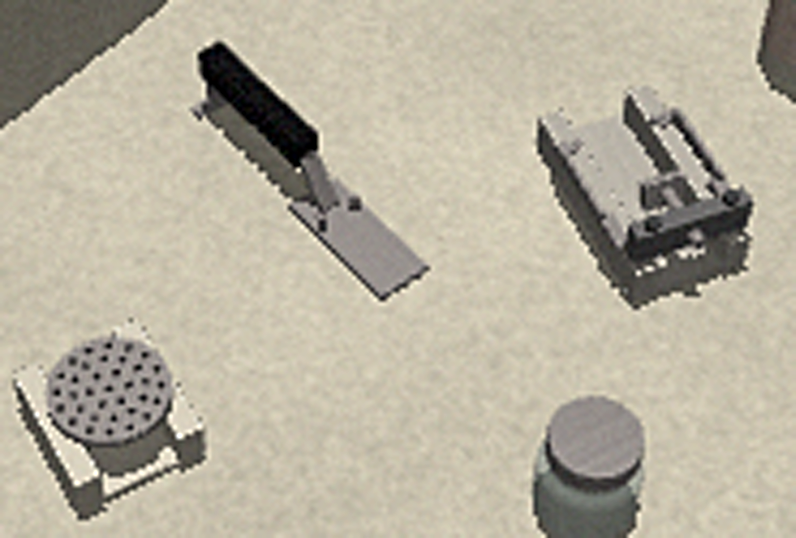

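```bash
cat > h.py <<'E'
import numpy as np, cv2
from cell import robot, vision
def ray(n,u,v,z):
    i=vision.camera_info(n);K,R,t=map(np.array,(i["K"],i["R"],i["t"]))
    c=-R.T@t; d=(R.T@np.linalg.inv(K)@np.vstack([np.ravel(u),np.ravel(v),np.ones(np.size(u))])).T
    return c+d*((z-c[2])/d[:,2])[:,None]
def cloud(n,d):
    i=vision.camera_info(n);K,R,t=map(np.array,(i["K"],i["R"],i["t"]))
    v,u=np.mgrid[:400,:640]; P=np.stack([(u-K[0,2])/K[0,0]*d,(v-K[1,2])/K[1,1]*d,d],-1)
    return (P-t)@R
def rect(P):
    (c,s,a)=cv2.minAreaRect((P[:,:2]*1000).astype(np.float32)); return np.round(c,1),np.round(s,1),round(a,2)
E
python3 - <<'E'
from h import *
c0=[(322,200),(388,190),(262,185),(197,197),(316,128),(468,212)]
for n in("top","scene"):
    im=cv2.imread(f"pics/{n}0.png"); d=np.load(f"pics/{n}0.npy"); P=cloud(n,d); ok=d>0
    print(n,"table z",np.median(P[220:240,340:370,2]))
    def sel(x0,x1,y0,y1,z0,z1,m=None):
        k=ok&(P[...,0]>x0)&(P[...,0]<x1)&(P[...,1]>y0)&(P[...,1]<y1)&(P[...,2]>z0)&(P[...,2]<z1)
        if m is not None:k&=m
        return P[k]
    if n=="top":
        for u,v in c0: print((u,v),np.round(P[v,u],3))
    blk=im.max(2)<50
    for nm,a in dict(handle=(.35,.65,-.1,.1,.042,.06,blk),disc=(.5,.75,-.25,-.1,.0335,.045),rest=(.5,.75,-.3,-.05,.026,.033),hold=(.5,.75,.07,.25,.026,.0325),clip=(.5,.75,.07,.25,.04,.07),blade=(.45,.75,-.07,.07,.0025,.008)).items():
        Q=sel(*a); print(nm,len(Q)); 
        if len(Q)>5: print("  mean",np.round(Q.mean(0)*1000,1),"rect",rect(Q))
E
```

```text
top table z 0.0005562799660619301
(322, 200) [0.609 0.009 0.002]
(388, 190) [ 0.638 -0.185  0.039]
(262, 185) [0.65  0.193 0.003]
(197, 197) [0.586 0.36  0.114]
(316, 128) [0.813 0.033 0.071]
(468, 212) [ 0.585 -0.431  0.006]
handle 252
  mean [477.4  -1.4  52.5] rect (array([478.4,  -1.2]), array([111.4,  19.3]), 9.08)
disc 454
  mean [ 633.6 -186.3   37. ] rect (array([ 635.8, -188.9]), array([83.5, 88.3]), 89.76)
rest 245
  mean [ 636.4 -190.2   30. ] rect (array([ 637. , -189.6]), array([91.5, 84.1]), 0.28)
hold 279
  mean [637.9 197.9  29.6] rect (array([641.9, 195.2]), array([ 89.7, 126.5]), 80.48)
clip 286
  mean [692.7 189.7  52.8] rect (array([667.3, 193.1]), array([ 92.4, 117. ]), 82.08)
blade 1273
  mean [605.2   2.7   4.5] rect (array([600.1,  -0. ]), array([299. , 139.9]), 0.03)
scene table z -0.0017602261817491385
handle 222
  mean [482.2  -5.8  49.1] rect (array([479.1,  -4.9]), array([112.3,  20.3]), 9.31)
disc 455
  mean [ 635.6 -189.4   35.5] rect (array([ 634.5, -189.3]), array([76.3, 75. ]), 14.13)
rest 346
  mean [ 641.4 -198.9   29.8] rect (array([ 638.5, -192.2]), array([84.4, 93.8]), 89.75)
hold 334
  mean [647.2 193.9  29. ] rect (array([651.7, 192.6]), array([ 93.5, 145.5]), 82.69)
clip 298
  mean [704.  182.2  51.6] rect (array([674.3, 188.4]), array([ 90.2, 105.8]), 83.35)
blade 256
  mean [599.1   5.9   3.8] rect (array([601.3,  -2.2]), array([138.3, 292.6]), 88.86)
```

```bash
cat >> h.py <<'E'
def pose():
    s=robot.state(); w,x,y,z=s["tcp_rot"]
    from scipy.spatial.transform import Rotation as Ro
    R=Ro.from_quat([x,y,z,w]).as_matrix(); return s["tool_pos"],R,np.degrees(np.arctan2(R[1,0],R[0,0])),s
def to(x,y,z,yaw,quiet=0):
    p,R,a,s=pose(); t=a-yaw; c=np.radians(yaw)
    T=np.array([[np.cos(c),np.sin(c),0],[np.sin(c),-np.cos(c),0],[0,0,-1]])
    print("t",round(s["time_s"],2),"at",np.round(p*1000,1),"yaw",round(a,2),"tiltz",np.round(R[:,2],4),"F",np.round(s["wrist_force"],2),"gap",round(s["finger_gap"],4))
    print("turn units",round(t/5,3)," after-turn shift units",np.round(T.T@(np.array([x,y,z])-p)/.02,3))
E
python3 - <<'E'
from h import *
for n in("top","scene"):
    d=np.load(f"pics/{n}0.npy"); P=cloud(n,d)[d>0]
    for nm,c,yaw,xs in(("hold",(.645,.193),-8.5,(-.06,.02)),("rest",(.6345,-.19),0,(-.06,.06))):
        for it in range(2):
            a=np.radians(yaw); Q=P-[*c,0]; L=np.c_[Q[:,0]*np.cos(a)+Q[:,1]*np.sin(a),-Q[:,0]*np.sin(a)+Q[:,1]*np.cos(a)]
            k=(abs(P[:,2]-.03)<.0035)&(abs(L[:,0])<.11)&(abs(L[:,1])<.06); 
            for s in(1,-1):
                m=k&(L[:,1]*s>.02)&(L[:,0]>xs[0])&(L[:,0]<xs[1])
                f=np.polyfit(L[m,0],L[m,1],1); print(n,nm,s,"y0",round(f[1]*1e3,2),"slope deg",round(np.degrees(f[0]),2),"x",np.round(np.percentile(L[m,0],[1,99])*1e3,1),"y",np.round(np.percentile(L[m,1],[2,98])*1e3,1),m.sum())
            break
to(.5054,.0013,.13,9.2)
E
```

```text
top hold 1 y0 36.95 slope deg 1.05 x [-58.3  18.5] y [27.9 46.1] 112
top hold -1 y0 -30.3 slope deg 1.42 x [-58.6  18.7] y [-42.4 -22.6] 110
top rest 1 y0 34.76 slope deg 0.54 x [-43.1  47.8] y [21.7 42.5] 100
top rest -1 y0 -33.19 slope deg 0.82 x [-42.1  46.8] y [-41.2 -20.6] 107
scene hold 1 y0 34.11 slope deg 0.55 x [-58.9  18.6] y [24.4 43.5] 110
scene hold -1 y0 -34.26 slope deg 0.65 x [-58.3  19.3] y [-46.2 -26.2] 95
scene rest 1 y0 32.2 slope deg -0.19 x [-42.4  48.8] y [20.5 39.5] 99
scene rest -1 y0 -35.43 slope deg 0.52 x [-41.3  50.2] y [-44.1 -22.4] 175
t 0.1 at [ 172.6 -600.   221.7] yaw 16.03 tiltz [-2.e-04  2.e-03 -1.e+00] F [-0.    0.43 -0.38] gap 0.0869
turn units 1.366  after-turn shift units [ 21.235 -27.019   4.583]
```

Emit:
{"op": "apply_moves", "data": {
  "plan": [0,0,0,0.683,1,0,0,0,0.683,1,0.76,-0.965,0,0,1,0.76,-0.965,0,0,1,0.76,-0.965,0,0,1,0.76,-0.965,0,0,1,0.76,-0.965,0,0,1,0.76,-0.965,0,0,1,0.76,-0.965,0,0,1,0.76,-0.965,0,0,1]
}}

```text
time_s: 1.1
tool_pos: [0.2683, -0.4276, 0.2222]
tcp_rot: [-0.0, 0.997, 0.08, -0.0]
wrist_force: [0.3, 0.3, -0.6]
finger_gap: 0.0868
grasp_force: 0.0
```

Emit:
{"op": "apply_moves", "data": {
  "plan": [0.76,-0.965,0,0,1,0.76,-0.965,0,0,1,0.76,-0.965,0,0,1,0.76,-0.965,0,0,1,0.76,-0.965,0,0,1,0.76,-0.965,0,0,1,0.76,-0.965,0,0,1,0.76,-0.965,0,0,1,0.76,-0.965,0,0,1,0.76,-0.965,0,0,1]
}}

```text
time_s: 2.1
tool_pos: [0.3873, -0.2129, 0.2224]
tcp_rot: [-0.0, 0.997, 0.08, -0.0]
wrist_force: [-0.0, -1.0, 0.1]
finger_gap: 0.0868
grasp_force: 0.0
```

Emit:
{"op": "apply_moves", "data": {
  "plan": [0.76,-0.965,0.5,0,1,0.76,-0.965,0.5,0,1,0.76,-0.965,0.5,0,1,0.76,-0.965,0.5,0,1,0.76,-0.965,0.5,0,1,0.76,-0.965,0.5,0,1,0.76,-0.965,0.5,0,1,0.76,-0.965,0.5,0,1,0.76,-0.965,0,0,1,0,0,0,0,1]
}}

```text
time_s: 3.1
tool_pos: [0.4952, -0.0186, 0.142]
tcp_rot: [-0.0, 0.997, 0.082, 0.0]
wrist_force: [-0.6, -0.3, -0.7]
finger_gap: 0.087
grasp_force: 0.0
```

Run:
```python
from h import *
to(.5054,.0013,.021,9.2)
```

```text
t 3.1 at [495.2 -18.6 142. ] yaw 9.39 tiltz [-0.e+00  6.e-04 -1.e+00] F [-0.65 -0.32 -0.66] gap 0.087
turn units 0.038  after-turn shift units [ 0.662 -0.903  6.051]
```

Emit:
{"op": "apply_moves", "data": {
  "plan": [0.66,-0.9,0,0.04,1,0,0,1,0,1,0,0,1,0,1,0,0,1,0,1,0,0,1,0,1,0,0,1,0,1,0,0,0.7,0,1,0,0,0.35,0,1,0,0,0,0,1]
}}

```text
time_s: 4.0
tool_pos: [0.5038, -0.0012, 0.0208]
tcp_rot: [-0.0, 0.997, 0.078, -0.001]
wrist_force: [-0.3, 0.3, 0.3]
finger_gap: 0.0872
grasp_force: 0.0
```

Run:
```python
from h import *
to(.5054,.0013,.021,9.2)
im,d=vision.read_camera("scene"); cv2.imwrite("pics/s1.png",cv2.resize(im[120:240,215:405],None,fx=4,fy=4))
```

```text
t 4.0 at [503.8  -1.2  20.8] yaw 8.97 tiltz [-2.e-03  3.e-04 -1.e+00] F [-0.28  0.27  0.27] gap 0.0872
turn units -0.046  after-turn shift units [ 0.098 -0.11  -0.008]
```

View pics/s1.png

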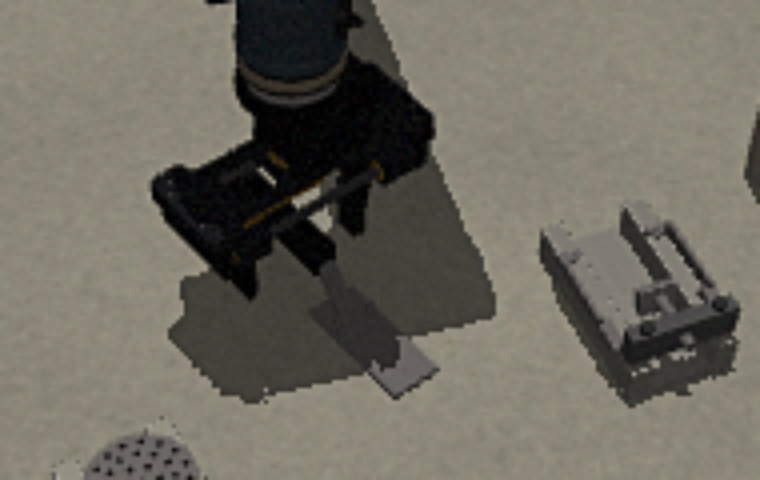

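The fingers straddle the handle, about crop (305,240). Next I close the gripper and lift a little.

Emit:
{"op": "apply_moves", "data": {
  "plan": [0,0,0,0,-1,0,0,0,0,-1,0,0,0,0,-1,0,0,0,0,-1,0,0,0,0,-1,0,0,0,0,-1,0,0,0,0,-1,0,0,0,0,-1],
  "grip_force": 60
}}

```text
time_s: 4.85
tool_pos: [0.5046, -0.0007, 0.0215]
tcp_rot: [0.0, 0.997, 0.079, 0.0]
wrist_force: [-0.7, 0.2, -1.1]
finger_gap: 0.0309
grasp_force: 0.0
```

Emit:
{"op": "apply_moves", "data": {
  "plan": [0,0,-0.3,0,-1,0,0,-0.7,0,-1,0,0,-1,0,-1,0,0,-1,0,-1,0,0,0,0,-1]
}}

```text
time_s: 5.35
tool_pos: [0.5061, -0.001, 0.0836]
tcp_rot: [0.001, 0.997, 0.079, 0.002]
wrist_force: [0.1, 0.6, -2.4]
finger_gap: 0.0195
grasp_force: 59.9
```

Run:
```python
from h import *
# paddle-in-tool check: blade corners and handle in hand
p,R,a,s=pose(); print(s["grasp_force"])
for n in("top","scene"):
    im,d=vision.read_camera(n); P=cloud(n,d); cv2.imwrite(f"pics/{n}2.png",im)
    L=(P-p)@R   # tool coords
    k=(d>0)&(L[...,0]>.05)&(L[...,0]<.14)&(abs(L[...,1])<.03)&(abs(P[...,2]-(p[2]-.017))<.009)
    Q=L[k]; f=np.linalg.lstsq(np.c_[Q[:,:2],np.ones(len(Q))],Q[:,2],rcond=None)[0]
    print(n,len(Q),"blade tool z slope",np.round(f,4),"x",np.round(np.percentile(Q[:,0],[1,99])*1e3,1),"y",np.round(np.percentile(Q[:,1],[2,50,98])*1e3,1),rect(Q))
to(.5164,-.1904,.08,0.3)
```

```text
59.94439244270325
top 37 blade tool z slope [0.1403 0.0172 0.0069] x [108.3 131.1] y [-17.2   1.5  17. ] (array([124.1,  -0.9]), array([20.6, 40.5]), 20.98)
scene 32 blade tool z slope [0.0608 0.0265 0.0187] x [ 50.3 130.5] y [-13.7   4.3  19.5] (array([90.9,  5.8]), array([81.8, 32.4]), 5.8)
t 5.45 at [504.5  -0.7  81.6] yaw 9.0 tiltz [ 4.e-04 -1.e-04 -1.e+00] F [-0.82  0.45 -2.55] gap 0.0194
turn units 1.741  after-turn shift units [0.545 9.486 0.08 ]
```

Run:
```python
from h import *
p,R,a,s=pose()
for n in("top","scene"):
    im,d=vision.read_camera(n); P=cloud(n,d); L=(P-p)@R
    k=(d>0)&(L[...,0]>.03)&(L[...,0]<.14)&(abs(L[...,1])<.025)&(P[...,2]>.015)&(P[...,2]<.075)
    Q=L[k]; Q=Q[(Q[:,0]>.065)&(abs(Q[:,1])<.015)]
    for x in(.07,.085,.1,.115):
        q=Q[(Q[:,0]>x)&(Q[:,0]<x+.015)]; print(n,x,len(q),np.round(np.median(q,0)*1e3,1),np.round(np.percentile(q[:,2],[10,90])*1e3,1))
    if n=="scene": cv2.imwrite("pics/s3.png",cv2.resize(im[120:240,215:405],None,fx=4,fy=4))
```

```text
return _methods._mean(a, axis=axis, dtype=dtype,
  ret = um.true_divide(
Traceback (most recent call last):
IndexError: index -1 is out of bounds for axis 0 with size 0
```

Run:
```python
from h import *
a=cv2.imread("pics/top2.png")[150:270,270:370]; b=cv2.imread("pics/scene2.png")[120:240,240:340]
cv2.imwrite("pics/s3.png",cv2.convertScaleAbs(cv2.resize(np.hstack([a,b]),None,fx=4,fy=4),alpha=2))
```

```text
(no output)
```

View pics/s3.png

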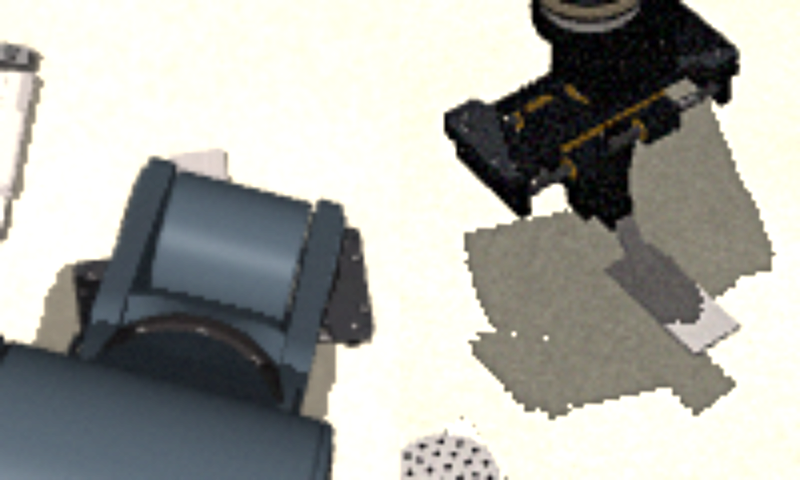

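Run:
```python
from h import *
p,R,a,s=pose(); im,d=vision.read_camera("scene"); P=cloud("scene",d); L=(P-p)@R
for u,v in((300,188),(304,191),(307,194),(310,197),(313,201),(316,203)): print(u,v,np.round(np.median(P[v-1:v+2,u-1:u+2].reshape(-1,3),0)*1e3,1),np.round(L[v,u]*1e3,1))
im,d=vision.read_camera("top"); P=cloud("top",d);L=(P-p)@R
for u,v in((318,190),(322,190),(320,192)): print(u,v,np.round(P[v,u]*1e3,1),np.round(L[v,u]*1e3,1))
```

```text
300 188 [557.    3.6  52.8] [52.8  4.1 29.9]
304 191 [573.    7.2  52.6] [69.4  3.1 28.1]
307 194 [586.2   9.2  51.3] [82.8  3.2 28.4]
310 197 [599.2  11.7  52.4] [95.2  2.6 30. ]
313 201 [615.   11.6  51.9] [113.6   7.2  25.9]
316 203 [625.3  14.3  52.8] [123.1   4.4  27.4]
318 190 [630.3  22.1  46.6] [128.3  -2.6  34.3]
322 190 [628.6  10.3  56. ] [124.8   8.7  25. ]
320 192 [622.2  16.   56.8] [119.4   2.1  24.1]
```

Emit:
{"op": "apply_moves", "data": {
  "plan": [0,0,1,0,-1,0,0,0.9,0,-1,0,0,0.4,0,-1,0,0,0.1,0,-1,0,0,0,0,-1]
}}

```text
time_s: 6.1
tool_pos: [0.5044, -0.0007, 0.0331]
tcp_rot: [-0.0, 0.997, 0.078, -0.0]
wrist_force: [0.2, -0.7, -1.7]
finger_gap: 0.0195
grasp_force: 59.9
```

Run:
```python
from h import *
to(.5054,.0013,.021,9.0)
```

```text
t 6.1 at [504.4  -0.7  33.1] yaw 9.0 tiltz [-1.e-03  2.e-04 -1.e+00] F [ 0.18 -0.66 -1.73] gap 0.0195
turn units -0.001  after-turn shift units [ 0.067 -0.092  0.606]
```

Emit:
{"op": "apply_moves", "data": {
  "plan": [0,0,0.05,0,-0.2,0,0,0,0,-0.2,0,0,0,0,-0.2,0,0,0.3,0,-0.2,0,0,0.25,0,-0.2,0,0,0,0,-1,0,0,0,0,-1,0,0,0,0,-1,0,0,0,0,-1,0,0,0,0,-1]
}}

```text
time_s: 7.1
tool_pos: [0.5044, -0.0008, 0.0215]
tcp_rot: [-0.0, 0.997, 0.078, -0.0]
wrist_force: [0.3, 0.8, -1.6]
finger_gap: 0.0195
grasp_force: 60.0
```

Run:
```python
from h import *
to(.5054,.0013,.021,9.0); print(robot.state()["grasp_force"])
```

```text
t 7.1 at [504.4  -0.8  21.5] yaw 9.0 tiltz [-3.e-04  1.e-04 -1.e+00] F [ 0.29  0.81 -1.57] gap 0.0195
turn units -0.0  after-turn shift units [ 0.063 -0.094  0.023]
59.98480601236224
```

Emit:
{"op": "apply_moves", "data": {
  "plan": [0,0,-0.5,0,-1,0,0,-0.6,0.86,-1,0,0,0,0.86,-1,-0.4,0.8,0,0,-1,-0.4,0.9,0,0,-1,-0.4,0.9,0,0,-1,-0.4,0.9,0,0,-1,-0.4,0.9,0,0,-1,-0.4,0.9,0,0,-1,-0.3,0.9,0,0,-1]
}}

```text
time_s: 8.1
tool_pos: [0.4509, -0.1258, 0.0442]
tcp_rot: [0.0, 1.0, 0.003, 0.0]
wrist_force: [-0.8, 0.2, -2.7]
finger_gap: 0.0198
grasp_force: 60.0
```

Emit:
{"op": "apply_moves", "data": {
  "plan": [-0.2,0.9,0,0,-1,-0.18,0.9,0,0,-1,0,0.9,0,0,-1,0,0.56,0,0,-1,0,0,0,0,-1,0,0,0,0,-1]
}}

```text
time_s: 8.7
tool_pos: [0.444, -0.1899, 0.0438]
tcp_rot: [-0.0, 1.0, 0.003, -0.0]
wrist_force: [-0.6, 0.9, -2.9]
finger_gap: 0.0199
grasp_force: 60.0
```

Run:
```python
from h import *
to(.444,-.1904,.0435,.4)
ims=[]
for n,c in(("top",(150,250,340,440)),("scene",(170,270,190,290))):
    im,d=vision.read_camera(n); cv2.imwrite(f"pics/{n}4.png",im); np.save(f"pics/{n}4.npy",d); ims.append(im[c[0]:c[1],c[2]:c[3]])
cv2.imwrite("pics/c4.png",cv2.convertScaleAbs(cv2.resize(np.hstack(ims),None,fx=4,fy=4,interpolation=cv2.INTER_CUBIC),alpha=1.5))
```

```text
t 8.7 at [ 444.  -189.9   43.8] yaw 0.38 tiltz [-4.e-04  6.e-04 -1.e+00] F [-0.58  0.91 -2.88] gap 0.0199
turn units -0.004  after-turn shift units [-0.002  0.023  0.013]
```

View pics/c4.png

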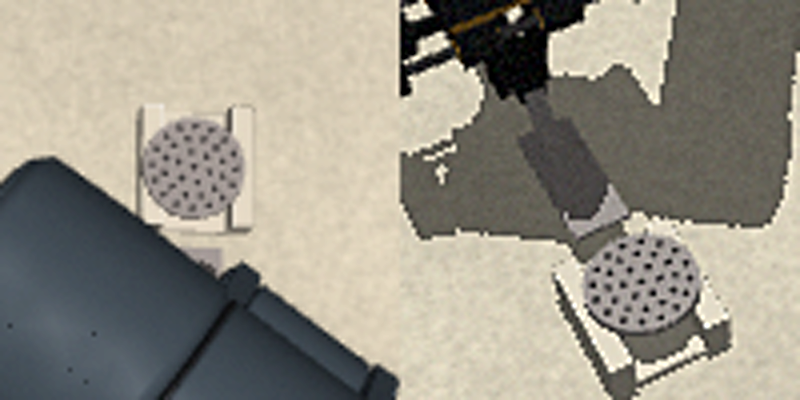

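Emit:
{"op": "apply_moves", "data": {
  "plan": [0,0,0.1,0,-1,0.5,0,0,0,-1,0.5,0,0,0,-1,0.5,0,0,0,-1,0.5,0,0,0,-1,0.5,0,0,0,-1,0.5,0,0,0,-1,0.5,0,0,0,-1,0.4,0,0,0,-1,0,0,0,0,-1]
}}

```text
time_s: 9.8
tool_pos: [0.5239, -0.1902, 0.0417]
tcp_rot: [0.001, 1.0, 0.004, 0.001]
wrist_force: [0.4, -0.0, -1.9]
finger_gap: 0.0194
grasp_force: 60.0
```

Run:
```python
from h import *
to(.5355,-.1904,.0435,.4)
for n in("scene","top"):
    im,d=vision.read_camera(n); cv2.imwrite(f"pics/{n}5.png",im); P=cloud(n,d)
    k=(d>0)&(P[...,0]>.57)&(P[...,0]<.71)&(abs(P[...,1]+.19)<.034)&(P[...,2]>.0335)&(P[...,2]<.045); Q=P[k]; print(n,len(Q),rect(Q),Q.mean(0).round(4))
```

```text
t 9.8 at [ 523.9 -190.2   41.7] yaw 0.43 tiltz [ 0.0018 -0.001  -1.    ] F [ 0.44 -0.05 -1.95] gap 0.0194
turn units 0.006  after-turn shift units [ 0.58   0.013 -0.092]
scene 455 (array([ 622.9, -188.6]), array([ 66.9, 101.9]), 86.7) [ 0.6331 -0.1902  0.0356]
top 211 (array([ 634.6, -189.1]), array([82.8, 66.1]), 0.48) [ 0.6443 -0.1773  0.0372]
```

Emit:
{"op": "apply_moves", "data": {
  "plan": [0.2,0,0,0,-1,0.15,0,0,0,-1,0.15,0,0,0,-1,0.15,0,0,0,-1,0.12,0,0,0,-1,0,0,0,0,-1,0,0,-0.1,0,-1,0,0,-0.1,0,-1,0,0,-0.05,0,-1]
}}

```text
time_s: 10.8
tool_pos: [0.5378, -0.1898, 0.0469]
tcp_rot: [0.0, 1.0, 0.003, 0.0]
wrist_force: [0.5, -1.0, -1.9]
finger_gap: 0.0191
grasp_force: 60.0
```

Emit:
{"op": "apply_moves", "data": {
  "plan": [0,0,-0.05,0,-1,0,0,-0.05,0,-1,0,0,-0.05,0,-1,0,0,-0.1,0,-1,0,0,-0.2,0,-1,0,0,-0.3,0,-1,0,0,-0.3,0,-1,0,0,-0.2,0,-1,0,0,0,0,-1]
}}

```text
time_s: 11.7
tool_pos: [0.5383, -0.19, 0.0725]
tcp_rot: [0.0, 1.0, 0.004, 0.001]
wrist_force: [0.3, 0.7, -2.6]
finger_gap: 0.0194
grasp_force: 60.0
```

Run:
```python
from h import *
to(.5355,-.1904,.09,.4)
p,R,a,s=pose(); ims=[]
for n,c in(("top",(130,230,340,440)),("scene",(170,270,190,290))):
    im,d=vision.read_camera(n); ims.append(im[c[0]:c[1],c[2]:c[3]]); P=cloud(n,d); L=(P-p)@R
    k=(d>0)&(abs(L[...,0]-.098)<.05)&(abs(L[...,1])<.045)&(P[...,2]>.045)&(P[...,2]<.085); Q=L[k]; print(n,len(Q),rect(Q),Q.mean(0).round(4),np.round(np.median(P[k][:,2]),4))
cv2.imwrite("pics/c6.png",cv2.convertScaleAbs(cv2.resize(np.hstack(ims),None,fx=4,fy=4,interpolation=cv2.INTER_CUBIC),alpha=1.5))
```

```text
t 11.7 at [ 538.3 -190.    72.5] yaw 0.4 tiltz [ 0.0016 -0.001  -1.    ] F [ 0.27  0.66 -2.64] gap 0.0194
turn units 0.001  after-turn shift units [-0.138  0.017 -0.875]
top 209 (array([113.4, -12.2]), array([74.9, 45.6]), 53.55) [ 0.1112 -0.0198  0.011 ] 0.0614
scene 698 (array([94.2, -0.2]), array([75.5, 92.1]), 87.78) [0.0976 0.0008 0.0138] 0.0591
```

View pics/c6.png

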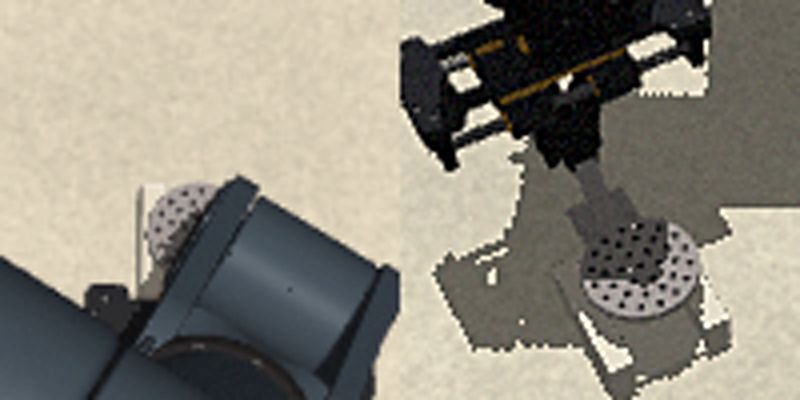

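Run:
```python
from h import *
yaw=-7.6;a=np.radians(yaw);c=np.array([.645,.1945,0]);B=np.array([[np.cos(a),-np.sin(a),0],[np.sin(a),np.cos(a),0],[0,0,1]])
for n in("top","scene"):
    d=np.load(f"pics/{n}0.npy"); L=(cloud(n,d)[d>0]-c)@B
    k=(abs(L[:,2]-.0295)<.003)&(abs(L[:,1])<.055)&(abs(L[:,1])>.018)
    for s in(1,-1):
        m=k&(L[:,1]*s>0)&(L[:,0]>-.1)&(L[:,0]<0.03); y=L[m,1]; f=np.polyfit(L[m,0],y,1)
        print(n,s,m.sum(),"ymid",round(np.mean(np.percentile(y,[4,96]))*1e3,1),"mean",round(y.mean()*1e3,1),"slope",round(np.degrees(f[0]),2),"xmin",np.round(np.percentile(L[m,0],[0,1,3])*1e3,1))
    m=(L[:,2]>.04)&(L[:,2]<.065)&(abs(L[:,1])<.06)&(L[:,0]>-.1)&(L[:,0]<.12)
    print("clip x",np.percentile(L[m,0],[1,50,99]).round(4),"y",np.percentile(L[m,1],[1,50,99]).round(4))
    m2=m&(abs(L[:,1])<.016); print("nose x",np.percentile(L[m2,0],[2,10,20,50,98]).round(4))
    m3=(L[:,2]>.002)&(L[:,2]<.012)&(abs(L[:,1])<.022)&(abs(L[:,0])<.12); print("floor x",np.percentile(L[m3,0],[1,99]).round(4))
```

```text
top 1 108 ymid 35.7 mean 35.0 slope 0.59 xmin [-65.3 -64.5 -62.1]
top -1 113 ymid -31.9 mean -31.7 slope 0.26 xmin [-66.4 -65.7 -64. ]
clip x [-0.0275  0.0583  0.0786] y [-0.0445  0.0015  0.0468]
nose x [0.024  0.0266 0.0303 0.0573 0.0789]
floor x [-0.1156  0.1168]
scene 1 128 ymid 32.6 mean 32.7 slope -0.16 xmin [-62.  -61.1 -58.2]
scene -1 109 ymid -37.3 mean -35.4 slope -0.35 xmin [-65.6 -64.9 -63.5]
clip x [-0.0096  0.0678  0.0813] y [-0.0459 -0.0038  0.0402]
nose x [0.0257 0.0297 0.0321 0.0632 0.0813]
floor x [-0.0666  0.0799]
```

Emit:
{"op": "apply_moves", "data": {
  "plan": [0,0,0,0.2,-1,0,0,0,0.4,-1,0,0,0,0.4,-1,0,0,0,0.4,-1,0,0,0,0.2,-1,0,0,0,0,-1,-0.065,-0.2,0,0,-1,-0.13,-0.4,0,0,-1,-0.195,-0.6,0,0,-1,-0.247,-0.755,0,0,-1]
}}

```text
time_s: 12.8
tool_pos: [0.5299, -0.1482, 0.0716]
tcp_rot: [-0.0, 0.998, -0.066, -0.0]
wrist_force: [0.5, 1.2, -2.6]
finger_gap: 0.0196
grasp_force: 60.0
```

Emit:
{"op": "apply_moves", "data": {
  "plan": [-0.247,-0.755,0,0,-1,-0.247,-0.755,0,0,-1,-0.247,-0.755,0,0,-1,-0.247,-0.755,0,0,-1,-0.247,-0.755,0,0,-1,-0.247,-0.755,0,0,-1,-0.247,-0.755,0,0,-1,-0.247,-0.755,0,0,-1,-0.247,-0.755,0,0,-1,-0.247,-0.755,0,0,-1]
}}

```text
time_s: 13.8
tool_pos: [0.501, 0.0082, 0.0716]
tcp_rot: [-0.0, 0.998, -0.066, 0.0]
wrist_force: [0.8, -0.3, -3.3]
finger_gap: 0.0196
grasp_force: 60.0
```

Emit:
{"op": "apply_moves", "data": {
  "plan": [-0.247,-0.755,0,0,-1,-0.247,-0.755,0,0,-1,-0.247,-0.755,0,0,-1,-0.247,-0.755,0,0,-1,-0.247,-0.755,0,0,-1,-0.247,-0.755,0,0,-1,-0.247,-0.755,0,0,-1,-0.247,-0.755,0,0,-1,-0.247,-0.755,0,0,-1,-0.247,-0.755,0,0,-1]
}}

```text
time_s: 14.8
tool_pos: [0.4719, 0.1644, 0.0716]
tcp_rot: [-0.0, 0.998, -0.066, 0.0]
wrist_force: [-0.1, -0.6, -2.3]
finger_gap: 0.0195
grasp_force: 60.0
```

Emit:
{"op": "apply_moves", "data": {
  "plan": [-0.247,-0.755,0,0,-1,-0.247,-0.755,0,0,-1,-0.195,-0.6,0,0,-1,-0.13,-0.4,0,0,-1,-0.065,-0.2,0,0,-1,0,0,0,0,-1,0,0,0,0,-1]
}}

```text
time_s: 15.5
tool_pos: [0.462, 0.2189, 0.0716]
tcp_rot: [0.0, 0.998, -0.066, 0.0]
wrist_force: [0.3, 0.3, -3.2]
finger_gap: 0.0194
grasp_force: 60.0
```

Run:
```python
from h import *
to(.4626,.2188,.0535,-7.6)
p,R,a,s=pose(); ims=[]
for n,c in(("top",(140,240,220,320)),("scene",(130,230,310,410))):
    im,d=vision.read_camera(n); ims.append(im[c[0]:c[1],c[2]:c[3]]); P=cloud(n,d); L=(P-p)@R
    k=(d>0)&(abs(L[...,0]-.098)<.05)&(abs(L[...,1])<.045)&(P[...,2]>.045)&(P[...,2]<.085); Q=L[k]; print(n,len(Q),rect(Q),Q.mean(0).round(4),np.round(np.median(P[k][:,2]),4))
    cv2.imwrite(f"pics/{n}7.png",im); np.save(f"pics/{n}7.npy",d)
cv2.imwrite("pics/c7.png",cv2.convertScaleAbs(cv2.resize(np.hstack(ims),None,fx=4,fy=4,interpolation=cv2.INTER_CUBIC),alpha=1.5))
```

```text
t 15.5 at [462.  218.9  71.6] yaw -7.61 tiltz [ 1.e-04 -2.e-04 -1.e+00] F [ 0.3   0.26 -3.22] gap 0.0194
turn units -0.002  after-turn shift units [0.03  0.001 0.903]
top 377 (array([102.9,   4.9]), array([61.8, 84.5]), 40.07) [0.107  0.004  0.0113] 0.0605
scene 478 (array([94.6, -2.3]), array([96.2, 73.9]), 18.72) [0.0985 0.0019 0.014 ] 0.0578
```

View pics/c7.png

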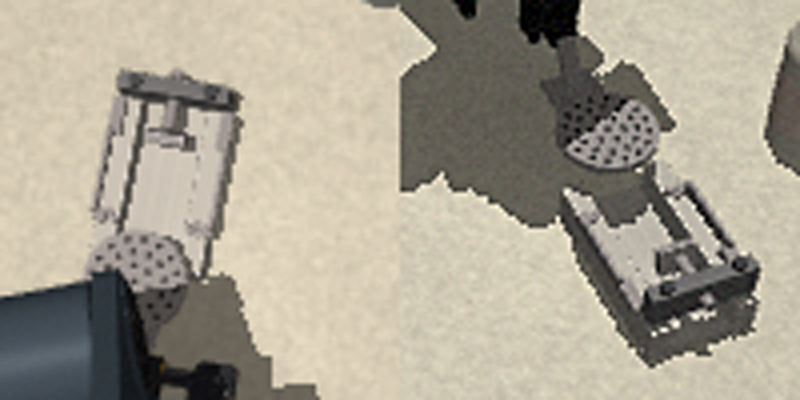

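Run:
```python
from h import *
from scipy.optimize import least_squares
a=np.radians(-7.6);c=np.array([.645,.1945,0]);B=np.array([[np.cos(a),-np.sin(a),0],[np.sin(a),np.cos(a),0],[0,0,1]])
for n in("top","scene"):
    d=np.load(f"pics/{n}7.npy"); P=cloud(n,d); L=(P-c)@B
    k=(d>0)&(L[...,0]>-.128)&(L[...,0]<-.03)&(abs(L[...,1])<.05)&(L[...,2]>.053)&(L[...,2]<.068)
    Q=L[k]; zt=np.median(Q[:,2])
    h=cv2.convexHull((Q[:,:2]*1e3).astype(np.float32))[:,0]; h=h[h[:,0]>-85]
    r=least_squares(lambda p:np.hypot(h[:,0]-p[0],h[:,1]-p[1])-p[2],[-85,0,38],bounds=([-120,-20,36.5],[-50,20,39]),loss="soft_l1"); print(n,zt.round(4),len(h),r.x.round(1),"yext",np.percentile(Q[:,1],[1,99]).round(4))
```

```text
top 0.0605 14 [-83.9   2.6  37.6] yext [-0.0339  0.0374]
scene 0.0579 14 [-80.3  -1.9  37.5] yext [-0.0373  0.0342]
```

Emit:
{"op": "apply_moves", "data": {
  "plan": [0,0.025,0.3,0,-1,0,0,0.4,0,-1,0,0,0.2,0,-1,0.15,0,0,0,-1,0.3,0,0,0,-1,0.5,0,0,0,-1,0.5,0,0,0,-1,0.4,0,0,0,-1,0.2,0,0,0,-1,0.1,0,0,0,-1]
}}

```text
time_s: 16.6
tool_pos: [0.5052, 0.2128, 0.0536]
tcp_rot: [-0.0, 0.998, -0.066, 0.0]
wrist_force: [0.5, 0.1, -3.7]
finger_gap: 0.0198
grasp_force: 60.0
```

```bash
cat >> h.py <<'E'
def feel(k=6):
    F=[];
    for i in range(k): vision.read_camera("top") if i else None; F.append(robot.state()["wrist_force"])
    p,R,a,s=pose(); F=np.array(F)@R
    B=np.array([np.cos(np.radians(-7.6)),np.sin(np.radians(-7.6))])
    print("t",round(s["time_s"],2),"tcp",np.round(p*1e3,2),"L",np.round((p[:2]-[.645,.1945])@B*1e3,2),"lat",np.round((p[:2]-[.645,.1945])@[-B[1],B[0]]*1e3,2),"Ftool",F.mean(0).round(2),"sd",F.std(0).round(2),"tilt",R[:,2].round(4))
E
python3 -c "
from h import *
feel(8)"
```

```text
t 16.95 tcp [503.91 213.03  53.52] L -142.3 lat -0.29 Ftool [-0.15 -0.17  3.14] sd [0.56 0.61 0.52] tilt [-6.e-04 -1.e-04 -1.e+00]
```

Emit:
{"op": "apply_moves", "data": {
  "plan": [0.1,0,0,0,-1,0.2,0,0,0,-1,0.2,0,0,0,-1,0.15,0,0,0,-1,0.1,0,0,0,-1]
}}

```text
time_s: 17.45
tool_pos: [0.5199, 0.2109, 0.0535]
tcp_rot: [-0.0, 0.998, -0.066, 0.0]
wrist_force: [-0.2, 0.3, -2.5]
finger_gap: 0.0195
grasp_force: 60.0
```

```bash
python3 -c "
from h import *
feel(6)"
```

```text
t 17.7 tcp [519.05 210.97  53.49] L -127.02 lat -0.33 Ftool [ 0.08 -0.08  3.  ] sd [0.53 0.44 0.34] tilt [-5.e-04 -1.e-04 -1.e+00]
```

Emit:
{"op": "apply_moves", "data": {
  "plan": [0.1,0,0,0,-1,0.1,0,0,0,-1,0.1,0,0,0,-1]
}}

```text
time_s: 18.0
tool_pos: [0.5255, 0.2103, 0.0536]
tcp_rot: [-0.0, 0.998, -0.066, 0.0]
wrist_force: [0.3, -0.1, -2.9]
finger_gap: 0.0192
grasp_force: 60.0
```

```bash
python3 -c "
from h import *
feel(6)"
```

```text
t 18.25 tcp [525.15 210.2   53.52] L -120.87 lat -0.29 Ftool [-0.03 -0.01  2.62] sd [0.3  0.49 0.31] tilt [-2.e-04 -0.e+00 -1.e+00]
```

Emit:
{"op": "apply_moves", "data": {
  "plan": [0.1,0,0,0,-1,0.1,0,0,0,-1,0.1,0,0,0,-1]
}}

```text
time_s: 18.55
tool_pos: [0.5315, 0.2094, 0.0536]
tcp_rot: [-0.0, 0.998, -0.066, 0.0]
wrist_force: [0.3, -0.1, -2.6]
finger_gap: 0.0192
grasp_force: 60.0
```

```bash
python3 -c "
from h import *
feel(6)"
```

```text
t 18.8 tcp [531.08 209.4   53.5 ] L -114.89 lat -0.29 Ftool [0.19 0.08 2.95] sd [0.61 0.34 0.35] tilt [-3.e-04 -0.e+00 -1.e+00]
```

Emit:
{"op": "apply_moves", "data": {
  "plan": [0.1,0,0,0,-1,0.1,0,0,0,-1]
}}

```text
time_s: 19.0
tool_pos: [0.5348, 0.2089, 0.0535]
tcp_rot: [0.0, 0.998, -0.066, -0.0]
wrist_force: [-1.3, 0.2, -2.7]
finger_gap: 0.0191
grasp_force: 60.0
```

```bash
python3 -c "
from h import *
feel(6)"
```

```text
t 19.25 tcp [534.75 208.89  53.4 ] L -111.19 lat -0.32 Ftool [-1.04  0.17  3.43] sd [0.31 0.21 0.44] tilt [-9.e-04 -1.e-04 -1.e+00]
```

Emit:
{"op": "apply_moves", "data": {
  "plan": [0.1,0,0,0,-1,0.05,0,0,0,-1,0,0,0,0,-1]
}}

```text
time_s: 19.55
tool_pos: [0.5373, 0.2085, 0.0533]
tcp_rot: [0.0, 0.998, -0.066, -0.001]
wrist_force: [-3.0, 0.6, -3.8]
finger_gap: 0.0194
grasp_force: 60.0
```

```bash
python3 -c "
from h import *
feel(8)"
```

```text
t 19.9 tcp [537.68 208.46  53.42] L -108.22 lat -0.35 Ftool [-2.85 -0.13  3.48] sd [0.53 0.25 0.41] tilt [-1.e-03 -1.e-04 -1.e+00]
```

Emit:
{"op": "apply_moves", "data": {
  "plan": [0.1,0,0,0,-1,0.05,0,0,0,-1,0,0,0,0,-1]
}}

```text
time_s: 20.2
tool_pos: [0.5403, 0.2081, 0.0533]
tcp_rot: [0.0, 0.998, -0.066, -0.001]
wrist_force: [-4.2, 1.6, -3.5]
finger_gap: 0.0195
grasp_force: 60.0
```

```bash
python3 -c "
from h import *
feel(8)"
```

```text
t 20.55 tcp [540.69 208.08  53.42] L -105.19 lat -0.33 Ftool [-4.26 -0.43  3.82] sd [0.61 0.64 0.41] tilt [-9.e-04 -1.e-04 -1.e+00]
```

Emit:
{"op": "apply_moves", "data": {
  "plan": [0.1,0,0,0,-1,0.05,0,0,0,-1,0,0,0,0,-1]
}}

```text
time_s: 20.85
tool_pos: [0.5428, 0.2077, 0.0533]
tcp_rot: [0.0, 0.998, -0.066, -0.001]
wrist_force: [-5.2, 0.6, -3.9]
finger_gap: 0.0195
grasp_force: 60.0
```

```bash
python3 -c "
from h import *
feel(10)"
```

```text
t 21.3 tcp [542.68 207.73  53.23] L -103.17 lat -0.41 Ftool [-5.77 -0.51  3.82] sd [0.34 0.32 0.51] tilt [-3.e-03 -2.e-04 -1.e+00]
```

Emit:
{"op": "apply_moves", "data": {
  "plan": [0.05,0,0,0,-1,0.05,0,0,0,-1,0.02,0,0,0,-1,0,0,0,0,-1]
}}

```text
time_s: 21.7
tool_pos: [0.5443, 0.2074, 0.053]
tcp_rot: [0.0, 0.998, -0.066, -0.002]
wrist_force: [-6.5, 0.6, -4.4]
finger_gap: 0.0197
grasp_force: 60.0
```

Run:
```python
from h import *
feel(10)
im,d=vision.read_camera("scene"); a=im[150:250,330:430]; im,d=vision.read_camera("top"); b=im[130:230,220:320]
cv2.imwrite("pics/c8.png",cv2.convertScaleAbs(cv2.resize(np.hstack([b,a]),None,fx=4,fy=4,interpolation=cv2.INTER_CUBIC),alpha=1.5))
```

```text
t 22.15 tcp [544.2  207.39  53.  ] L -101.62 lat -0.55 Ftool [-6.77 -0.57  4.3 ] sd [0.33 0.44 0.57] tilt [-4.8e-03 -4.0e-04 -1.0e+00]
```

View pics/c8.png

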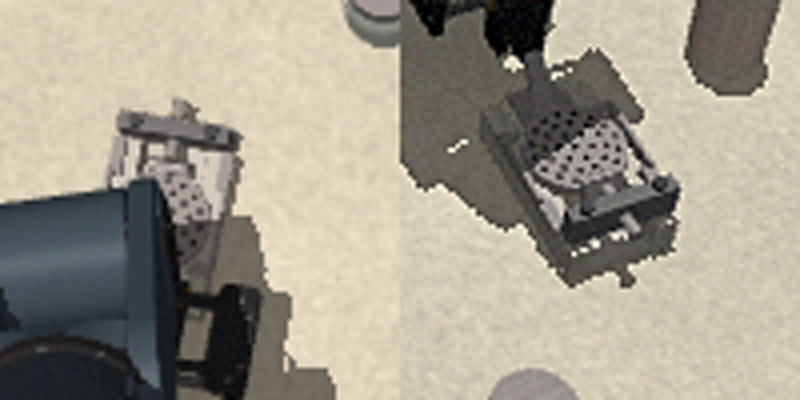

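Emit:
{"op": "apply_moves", "data": {
  "plan": [0.05,0,0,0,-1,0,0,0,0,-1,0,0,0.05,0,-1,0,0,0.05,0,-1,0,0,0.05,0,-1,0,0,0.05,0,-1,0,0,0.05,0,-1,0,0,0.05,0,-1,0,0,0,0,-1]
}}

```text
time_s: 23.15
tool_pos: [0.5452, 0.2076, 0.0473]
tcp_rot: [0.0, 0.998, -0.066, -0.002]
wrist_force: [-7.7, 2.2, -3.1]
finger_gap: 0.0193
grasp_force: 60.0
```

```bash
cat >> h.py <<'E'
def disc(x0=-.05,x1=.06):
    a=np.radians(-7.6);c=np.array([.645,.1945,0]);B=np.array([[np.cos(a),-np.sin(a),0],[np.sin(a),np.cos(a),0],[0,0,1]])
    for n in("top","scene"):
        im,d=vision.read_camera(n); L=(cloud(n,d)-c)@B
        k=(d>0)&(L[...,0]>x0)&(L[...,0]<x1)&(abs(L[...,1])<.03)&(L[...,2]>.0325)&(L[...,2]<.048)
        if n=="scene": k&=L[...,0]<.03
        Q=L[k]
        f=np.linalg.lstsq(np.c_[Q[:,:2],np.ones(len(Q))],Q[:,2],rcond=None)[0]
        print(n,len(Q),"zmed",np.median(Q[:,2]).round(4),"slope",f.round(3),"x",np.percentile(Q[:,0],[1,99]).round(4),"y",np.percentile(Q[:,1],[1,99]).round(4))
E
python3 -c "
from h import *
feel(8); disc()"
```

```text
t 23.5 tcp [545.18 207.57  47.33] L -100.67 lat -0.25 Ftool [-7.83 -1.01  2.05] sd [0.47 0.36 0.52] tilt [-0.0045 -0.     -1.    ]
top 207 zmed 0.0374 slope [0.036 0.021 0.038] x [-0.0349  0.0591] y [-0.0298  0.0279]
scene 278 zmed 0.0348 slope [-0.001 -0.01   0.035] x [-0.0476  0.0258] y [-0.0288  0.0283]
```

Emit:
{"op": "apply_moves", "data": {
  "plan": [0,0,0.05,0,-1,0,0,0.05,0,-1,0,0,0.05,0,-1,0,0,0.05,0,-1,-0.05,0,0,0,-1,-0.05,0,0,0,-1,0,0,0,0,-1]
}}

```text
time_s: 24.3
tool_pos: [0.5446, 0.2077, 0.0436]
tcp_rot: [0.0, 0.998, -0.066, -0.001]
wrist_force: [-5.9, 2.0, -2.6]
finger_gap: 0.0194
grasp_force: 60.0
```

```bash
python3 -c "
from h import *
feel(8); disc()"
```

```text
t 24.65 tcp [544.6  207.72  43.62] L -101.27 lat -0.17 Ftool [-6.28 -0.7   2.03] sd [0.41 0.5  0.62] tilt [-0.0016  0.     -1.    ]
top 223 zmed 0.0377 slope [0.032 0.029 0.038] x [-0.0395  0.0587] y [-0.0296  0.0288]
scene 280 zmed 0.0348 slope [-0.003  0.005  0.035] x [-0.0378  0.0274] y [-0.0292  0.0281]
```

Emit:
{"op": "apply_moves", "data": {
  "plan": [-0.05,0,0,0,-1,-0.05,0,0,0,-1,0,0,0,0,-1]
}}

```text
time_s: 25.05
tool_pos: [0.5434, 0.208, 0.0438]
tcp_rot: [-0.0, 0.998, -0.066, 0.0]
wrist_force: [-4.8, 0.9, -2.8]
finger_gap: 0.0198
grasp_force: 60.0
```

```bash
python3 -c "
from h import *
feel(8)"
```

```text
t 25.4 tcp [543.36 207.96  43.78] L -102.52 lat -0.1 Ftool [-5.18 -0.32  2.48] sd [0.66 0.55 0.61] tilt [-0.e+00  1.e-04 -1.e+00]
```

Emit:
{"op": "apply_moves", "data": {
  "plan": [-0.05,0,0,0,-1,-0.05,0,0,0,-1,0,0,0,0,-1]
}}

```text
time_s: 25.7
tool_pos: [0.542, 0.2082, 0.0439]
tcp_rot: [-0.0, 0.998, -0.066, 0.001]
wrist_force: [-4.8, 2.6, -2.0]
finger_gap: 0.0198
grasp_force: 60.0
```

```bash
python3 -c "
from h import *
feel(8);disc()"
```

```text
t 26.05 tcp [541.92 208.1   43.64] L -103.97 lat -0.15 Ftool [-3.83 -1.01  2.29] sd [0.53 0.49 0.35] tilt [ 9.e-04  1.e-04 -1.e+00]
top 225 zmed 0.0375 slope [0.043 0.007 0.038] x [-0.0395  0.059 ] y [-0.0299  0.0292]
scene 290 zmed 0.0348 slope [0.017 0.004 0.035] x [-0.0419  0.0288] y [-0.0284  0.0287]
```

Emit:
{"op": "apply_moves", "data": {
  "plan": [-0.05,0,0,0,-1,-0.05,0,0,0,-1,0,0,0,0,-1]
}}

```text
time_s: 26.45
tool_pos: [0.54, 0.2083, 0.0437]
tcp_rot: [-0.0, 0.998, -0.066, 0.001]
wrist_force: [-1.5, 0.7, -2.3]
finger_gap: 0.0194
grasp_force: 60.0
```

```bash
python3 -c "
from h import *
feel(8)"
```

```text
t 26.8 tcp [539.87 208.32  43.63] L -106.04 lat -0.21 Ftool [-2.23 -0.63  2.52] sd [0.42 0.25 0.58] tilt [ 7.e-04  1.e-04 -1.e+00]
```

Emit:
{"op": "apply_moves", "data": {
  "plan": [-0.05,0,0,0,-1,-0.05,0,0,0,-1,0,0,0,0,-1]
}}

```text
time_s: 27.1
tool_pos: [0.5385, 0.2086, 0.0439]
tcp_rot: [-0.0, 0.998, -0.066, 0.001]
wrist_force: [0.7, -0.9, -2.0]
finger_gap: 0.0195
grasp_force: 60.0
```

```bash
python3 -c "
from h import *
feel(8);disc()"
```

```text
t 27.45 tcp [537.73 208.57  43.6 ] L -108.19 lat -0.24 Ftool [0.14 0.19 2.2 ] sd [0.29 0.36 0.26] tilt [ 3.e-04  0.e+00 -1.e+00]
top 246 zmed 0.037 slope [ 0.059 -0.015  0.037] x [-0.0365  0.0589] y [-0.0295  0.0295]
scene 292 zmed 0.0349 slope [ 0.016 -0.01   0.035] x [-0.0463  0.0287] y [-0.0295  0.0293]
```

Emit:
{"op": "apply_moves", "data": {
  "plan": [-0.05,0,0,0,-1,-0.05,0,0,0,-1,0,0,0.1,0,-1,0,0,0.1,0,-1,0,0,0.1,0,-1,0,0,0.1,0,-1,0,0,0.05,0,-1,0,0,0,0,-1]
}}

```text
time_s: 28.35
tool_pos: [0.5354, 0.2088, 0.0343]
tcp_rot: [0.0, 0.998, -0.066, -0.0]
wrist_force: [-1.1, 0.7, -1.2]
finger_gap: 0.0195
grasp_force: 60.0
```

```bash
python3 -c "
from h import *
feel(8);disc(-.03,.022)"
```

```text
t 28.7 tcp [535.62 208.87  34.66] L -110.31 lat -0.22 Ftool [0.01 0.1  2.06] sd [0.7  0.4  0.46] tilt [ 2.e-04  0.e+00 -1.e+00]
top 165 zmed 0.0369 slope [-0.025  0.014  0.038] x [-0.0277  0.0218] y [-0.0296  0.029 ]
scene 226 zmed 0.0347 slope [ 0.005 -0.01   0.035] x [-0.0295  0.0206] y [-0.0297  0.0294]
```

Emit:
{"op": "apply_moves", "data": {
  "plan": [-0.1,0,0,0,-1,-0.3,0,0,0,-1,-0.5,0,0,0,-1,-0.7,0,0,0,-1,-0.8,0,0,0,-1,-0.8,0,0,0,-1,-0.8,0,0,0,-1,-0.8,0,0,0,-1,-0.8,0,0,0,-1,-0.7,0,0,0,-1]
}}

```text
time_s: 29.8
tool_pos: [0.4087, 0.2256, 0.0347]
tcp_rot: [0.0, 0.998, -0.066, -0.001]
wrist_force: [-0.3, 0.1, -2.5]
finger_gap: 0.0197
grasp_force: 60.0
```

Emit:
{"op": "apply_moves", "data": {
  "plan": [-0.2,0,0,0,-1,0,0,0.2,0,-1,0,0,0.2,0,-1,0,0,0.15,0,-1,0,0,0.06,0,-1,0,0,0,0,-1,0,0,0,0,-1]
}}

```text
time_s: 30.5
tool_pos: [0.407, 0.226, 0.0222]
tcp_rot: [-0.0, 0.998, -0.066, 0.0]
wrist_force: [-0.5, 0.3, -2.2]
finger_gap: 0.0196
grasp_force: 60.0
```

Run:
```python
from h import *
feel(5);disc(-.045,.02)
from scipy.optimize import least_squares
a=np.radians(-7.6);c=np.array([.645,.1945,0]);B=np.array([[np.cos(a),-np.sin(a),0],[np.sin(a),np.cos(a),0],[0,0,1]])
for n in("top","scene"):
    im,d=vision.read_camera(n); L=(cloud(n,d)-c)@B
    k=(d>0)&(L[...,0]>-.06)&(L[...,0]<.03)&(abs(L[...,1])<.045)&(L[...,2]>.0335)&(L[...,2]<.04)
    Q=L[k]; h=cv2.convexHull((Q[:,:2]*1e3).astype(np.float32))[:,0]; h=h[h[:,0]<10]
    r=least_squares(lambda p:np.hypot(h[:,0]-p[0],h[:,1]-p[1])-38,[0,0],loss="soft_l1"); print(n,len(Q),r.x.round(1),np.percentile(Q[:,0],[0,1]).round(4))
```

```text
t 30.7 tcp [406.81 226.05  22.46] L -240.27 lat -0.23 Ftool [ 0.04 -0.07  2.29] sd [0.34 0.47 0.18] tilt [ 3.e-04  1.e-04 -1.e+00]
top 365 zmed 0.0368 slope [-0.005 -0.009  0.037] x [-0.0429  0.0194] y [-0.0291  0.0291]
scene 274 zmed 0.0347 slope [-0.003  0.     0.035] x [-0.0414  0.0185] y [-0.0295  0.0282]
top 410 [-30.1  -5.2] [-0.0581 -0.0516]
scene 303 [-9.2  3.5] [-0.0418 -0.0403]
```

Emit:
{"op": "apply_moves", "data": {
  "plan": [0,0,0.04,0,-1,0,0,0,0,-1,0,0,0,0,0.1,0,0,0,0,0.4,0,0,0,0,0.4,0,0,0,0,0.4,0,0,0,0,0.4,0,0,-0.3,0,0.4,0,0,-0.7,0,0.4,0,0,-1,0,0.4]
}}

```text
time_s: 31.9
tool_pos: [0.406, 0.2258, 0.0617]
tcp_rot: [0.0, 0.998, -0.066, -0.001]
wrist_force: [-1.0, -0.3, -0.1]
finger_gap: 0.0604
grasp_force: 0.0
```

Emit:
{"op": "apply_moves", "data": {
  "plan": [0,0,-1,0,0.4,0,0,-1,0,0.4,0,0,-1,0,0.4,0,0,-1,0,0.4,0,0,-1,0,0.4,0,0,-0.5,0,0.4,0,0,0,0,0.4,0,0,0,0,0.4]
}}

```text
time_s: 32.7
tool_pos: [0.4063, 0.2259, 0.1713]
tcp_rot: [0.0, 0.998, -0.066, -0.0]
wrist_force: [0.3, -0.1, -0.1]
finger_gap: 0.0611
grasp_force: 0.0
```

Run:
```python
from h import *
feel(3);disc(-.045,.02)
for n in("top","scene"):
    im,d=vision.read_camera(n); P=cloud(n,d); k=(d>0)&(im.max(2)<50)&(P[...,0]>.28)&(P[...,0]<.46)&(P[...,1]>.17)&(P[...,1]<.29)&(P[...,2]>.035)&(P[...,2]<.065); Q=P[k]
    if len(Q)>5: print(n,len(Q),rect(Q),np.percentile(Q[:,2],[5,50,95]).round(4))
    k=(d>0)&(P[...,0]>.45)&(P[...,0]<.55)&(abs(P[...,1]-.212)<.02)&(P[...,2]<.03); print("blade area z",np.percentile(P[k][:,2],[5,50,95]).round(4))
    for u,v in([(197,197),(316,128),(468,212)] if n=="top" else []): print(np.round(P[v,u],3))
```

```text
t 32.8 tcp [405.93 225.8  170.67] L -241.11 lat -0.6 Ftool [ 0.1   0.04 -0.  ] sd [0.17 0.25 0.18] tilt [-2.1e-03 -6.0e-04 -1.0e+00]
top 373 zmed 0.0371 slope [-0.011 -0.004  0.037] x [-0.042   0.0191] y [-0.0294  0.0289]
scene 274 zmed 0.0347 slope [ 0.002 -0.004  0.035] x [-0.0406  0.0193] y [-0.0295  0.0284]
blade area z [-0.0027  0.0041  0.01  ]
[0.587 0.361 0.109]
[0.814 0.033 0.068]
[ 0.584 -0.429  0.012]
scene 203 (array([384.4, 225.3]), array([ 22.3, 111.2]), 82.5) [0.0362 0.0486 0.0525]
blade area z [-0.0038  0.0012  0.011 ]
```

```bash
python3 -c "
from cell import robot
print(robot.hand_in())"
```

```text
the job is handed in; nothing more can be done
None
```

The job is handed in at about 33 s of the 67 s allowed. By the last depth readings the disc lies flat on the holder's rails between lips and nose, the paddle stands free on the counter and the bystanders have not moved; no verdict was returned.

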